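Fit the missing push rivet and press its pin flush

TASK

One corner of the cover panel on the gauge box still lacks its push rivet. Take the rivet whose centre pin stands up (not the spent one beside it) from the wooden holder, seat it in the empty panel hole until its collar lies on the panel, then press its pin down until it is flush with the collar. Press gently, the panel cracks above about 35 N, do not press the pin in before the rivet is seated, and leave the spent rivet and the other things where they are.

Things in the scene. Friction and masses are not known exactly. Their poses are not given: they have to be found in the camera images.
- rivet_center (a point): The good push rivet, black plastic, about 50 g, upright in one of the holder's two wells. Point on its axis half-way up its round collar (26 mm diameter, 12 mm tall, the same from every side; grasp it there); z up along the rivet. On top the centre pin's head (14 mm diameter) stands 10 to 12 mm above the collar.
- pin_top (a point): Centre of the flat top of the good rivet's centre pin, on the rivet's axis; 16 to 18 mm above rivet_center at the start, 6 mm above it when flush with the collar's top, where the pin stops dead. The pin resists with 7 N of friction all the way (plus a little with speed) and stays where it is left.
- spent_center (a point): The spent rivet in the holder's other well: same collar, but its pin is already flush. Point half-way up its collar. Leave it.
- panel_hole (a point): Centre of the mouth of the empty rivet hole, level with the panel's top. Hole 18 mm diameter with a small chamfer, in an 8 mm panel, with a wide hollow under it. The panel lies on soft foam: it sinks under a light push (0.6 N per mm), 1.5 to 10.5 mm, different each time and not to be seen, before it bears firmly; let go, it rises again. Axes as fixture.
- fixture: The gauge box, fixed to the table: wooden base 150 x 110 mm, grey plastic cover panel, panel top 38 mm above the table. Origin at the centre of its underside, x along the 150 mm side, z up. Empty hole at x +52, y -34 mm; the other three corners (+-52, +-34 mm) carry set rivets, 12 mm high. A 3 mm high metal plate lies at the middle.
- holder_top (a point): Centre of the top of the wooden holder block, fixed to the table: 60 mm along its x, 130 mm along its y, 36 mm high. Its two wells lie at y -34 and +34 mm; the rivets stand in them with the collar resting on the top.
- tin_ring: Tin ferrule ring, 68 mm diameter, 40 mm high, near the middle; a bystander. Origin at the centre of its underside.
- black_pot: Black pot, 76 mm diameter, 62 mm high, near the middle; a bystander. Origin at the centre of its underside.
- turned_lid: Round brown lid, 86 mm diameter, 26 mm high, at the right; a bystander. Origin at the centre of its underside.
- pin_box: Small dark open box, 68 x 60 x 24 mm, at the left; a bystander. Origin at the centre of its underside.
- rivet: The same rivet; origin on its axis at the collar's underside. Below it a shank of 16 mm diameter reaches 20 mm down; its lower half is two legs, tapering inward, that spread as the pin goes in.
There are look-alikes about, which are no part of the job. Leave any green look-alike of the fixture alone.

How it is judged:
On the way:
1. the rivet is seated in the empty hole, collar on the panel, its pin still up (horizontal distance between rivet_center and panel_hole below 0.004 m and z of rivet_center in the frame of panel_hole below 0.0085 m and z of pin_top in the frame of rivet_center above 0.012 m), for 0.2 s.
At the end, for the whole second after the job is handed in: The good rivet sits in the panel hole (within 4 mm of its centre, collar within 2 mm of lying on the panel, upright within 0.12 rad) with its pin pushed in to within 1.5 mm of flush (z of pin_top in the frame of rivet_center below 0.0075 m and horizontal distance between rivet_center and panel_hole below 0.004 m and z of rivet_center in the frame of panel_hole below 0.008 m and angle between rivet_center's own z axis and vertical below 0.12 rad); the robot touches nothing.
It fails at once if the rivet presses on the gauge box with more than 35 N (contact force between rivet and fixture above 35 N).
It fails at once if the robot presses on the gauge box itself with more than 35 N (contact force between the arm and fixture above 35 N).
It fails at once if the pin is pushed in before the rivet is seated (z of pin_top in the frame of rivet_center below 0.012 m and (z of rivet_center in the frame of panel_hole above 0.01 m or horizontal distance between rivet_center and panel_hole above 0.005 m)).
It fails at once if the spent rivet or a bystander is moved by more than 20 mm (distance of any of spent_center, tin_ring, black_pot, turned_lid, pin_box from where it was at the start of the episode above 0.02 m).
It also fails if it takes over 64 s, if anything falls off the work surface, if the arm or the gripper's body presses on something with over 40 N, if the wrist force passes 120 N, or if a joint passes its speed limit or range.

ROBOT

A 7-joint arm with a two-finger parallel gripper is mounted at the origin on a cart in front of the work surface, level with it; the furniture and walls round the work are solid. World frame = base frame: x ahead of the robot, y to its left, z up, the work surface at z = 0. Lengths are in m, angles in rad, forces in N, time in s.
With the tool pointing down it reaches from about 0.4 to 0.85 m from the base axis. Payload 10.4 kg.
Tool frame: the origin (TCP) lies on the mounting face of the last link; the fingertips stand 173 mm ahead of it and the grasp point (between the pads) lies 155 mm ahead of it (manip.tip_extent is the distance from the TCP to the fingertips, in m); z points along the fingers, y is the line along which they close (so a half turn about z gives the same grasp; the last joint's range is limited). The gripper opens to 85 mm and grips with 20 to 120 N. Pads are 22 mm wide; open, the fingers measure 114 mm over their backs; the gripper's body (76 mm by 85 mm) begins 54 mm behind the grasp point. The pads swing forward as they close: fully open they stand 13 mm farther back than shut.
Start: joints at [-1.278, 0.332, -0.065, 1.46, 0.022, 1.35, -0.088], TCP at [0.194, 0.594, 0.405] pointing down, gripper open.
Joint ranges: [-2.6, 2.6], [-0.5, 2.12], [-1.47, 1.34], [0.16, 2.42], [-1.27, 4.41], [0.06, 2.06], [-2.6, 2.6]. Speed limits (rad/s): [2.22, 2.22, 2.79, 2.79, 3.14, 3.14, 3.14].

INTERFACE

Orientations are given as a unit quaternion [x, y, z, w].
In Python, from workcell import manip gives the robot as it stands.
- The arm moves only by the tool move_arm, never from a script. Its argument "plan" is one flat list of numbers, 7 for each row, row after row: the turn, a rotation vector about the tool's x, y, z in rad, then the shift along the tool's x, y, z in m, then the finger opening in m, from 0 to 0.0854. In form: [ax, ay, az, dx, dy, dz, gripper, ax, ay, az, dx, dy, dz, gripper, ...]. A call has 1 to 12 rows; each row is the pose to reach, as a shift and turn from the pose commanded when the call began, along the tool's axes at that moment; what a row does not reach only later rows make up. A row lasts 1/8 s, in which the tool goes at most 62.5 mm and 10.7 degrees, less where a joint would pass 70% of its speed; a pose out of reach is approached as far as the arm can. A call with a gripper value outside its range is refused whole. The fingers move at their own pace and stop on an object; "squeeze" is the grip in N (left out, the last holds). Time passes only in rows, so rows that repeat a pose let the fingers close. It gives the time, the measured TCP pose, the force, the opening and the grip force at its end, in the units of the state.
- manip.get_obs(): the state, without advancing time (a new reading comes with each control period).
- manip.camera(name): name is "scene" or "top"; returns a dict with "color" (400x640x3 uint8, red, green, blue), "fx", "fy", "cx", "cy" (pixels), "dist" ([k1, k2, p1, p2, k3] as OpenCV has them; the pictures are not rectified), "cam_to_world" (4x4, takes a point from camera to world coordinates). Camera axes: x right, y down, z forward; pixel columns grow to the right and rows downward; lengths in m; the calibration is good to about 2 mm. A picture is of the moment at which its call begins. There is no depth.
- manip.hand_in(): hands the job in; it is judged then, once.
Trained networks look in a picture, given as the dict that the camera call returned (one of the last four; its "shot" number tells which), for a name from the list of things; names that differ only in an ending like _2 or _b are one class to them, and where a whole thing is asked for, a point or a joint stands for the part that bears it (a point fixed in the world has none). Each returns a list of dicts, best first, with "conf" (0 to 1); they miss things now and then, are a little off and sometimes report something else, mostly with a low value. They report only what shows in the picture. A call takes as long as a camera call. They do not tell look-alikes from the thing itself.
- manip.look_for(picture, label): "position" ([x, y, z] in m, in the coordinates of the camera as it stood for that picture, good to about 4 mm: the middle of the surface that is visible of it).
- manip.silhouettes(picture, label): "pixels" (400x640 bool, what is visible of it).
- manip.tip_of(picture, label): "position" ([x, y, z] in m, in the coordinates of the camera as it stood for that picture, good to about 4 mm: a listed point, or the origin of a listed thing).
The state is a dict: "clock": time; "joint_pos": joint angles; "joint_velocities": joint speeds; "tau": joint torques, N m; "position": TCP position; "ee_rot": TCP orientation; "ft_force": force on the tool from outside, world axes, zero at the start; "torque": the same for the moment, N m; "grip_width": opening from 0.0 (shut) to 1.0 (fully open); "grasp_force": force on a finger pad.
Only numpy, scipy, OpenCV 4.12 (cv2) and the standard library are available. Lean on these libraries where they do the work, as an engineer would, in place of code of your own. Each camera call takes 0.05 s, during which the arm holds its last target. There are 200 camera calls.

## Working session

There is one attempt and no reset: what is moved stays moved. The work goes in short steps, Python scripts to look and compute and a tool call to move; the robot and the scene stay as the last step left them, time stands still between calls to the robot, and variables do not carry over. Pictures are saved under pics/ and viewed, at most 10 in all, crops included, and the job is handed in when it is done.

Besides the shell and the picture viewer there is one more tool, called after "Emit:" by a JSON object that holds its "name" and its "arguments". move_arm: Moves the arm, as the interface text tells. Its arguments: {"type":"object","properties":{"plan":{"type":"array","items":{"type":"number"}},"squeeze":{"type":"number"}},"required":["plan"]}

```bash
mkdir -p pics; cat > h.py <<'E'
import numpy as np, cv2
from workcell import manip
from scipy.spatial.transform import Rotation as R
def world(p,pos):
    T=np.array(p["cam_to_world"]);return T[:3,:3]@np.array(pos)+T[:3,3]
def ray(p,u,v,z):
    K=np.array([[p["fx"],0,p["cx"]],[0,p["fy"],p["cy"]],[0,0,1]])
    q=cv2.undistortPoints(np.array([[[u,v]]],float),K,np.array(p["dist"]))[0,0]
    T=np.array(p["cam_to_world"]);d=T[:3,:3]@np.array([q[0],q[1],1]);o=T[:3,3]
    return o+d*(z-o[2])/d[2]
def pix(p,X):
    K=np.array([[p["fx"],0,p["cx"]],[0,p["fy"],p["cy"]],[0,0,1]])
    Ti=np.linalg.inv(np.array(p["cam_to_world"]))
    return cv2.projectPoints(np.array([X],float),cv2.Rodrigues(Ti[:3,:3])[0],Ti[:3,3],K,np.array(p["dist"]))[0][0,0]
def save(p,n,box=None,s=1):
    im=p["color"][:,:,::-1]
    if box: im=im[box[1]:box[3],box[0]:box[2]]
    cv2.imwrite("pics/"+n,cv2.resize(im,None,fx=s,fy=s,interpolation=cv2.INTER_CUBIC))
E
python3 - <<'E'
from h import *
np.set_printoptions(precision=4,suppress=True)
o=manip.get_obs();print({k:o[k] for k in("clock","position","ee_rot","ft_force","grip_width")},manip.tip_extent)
for c in("scene","top"):
    p=manip.camera(c);save(p,c+"0.png");print(c,np.array(p["cam_to_world"])[:3,3])
    for l in("rivet_center","pin_top","spent_center","panel_hole","fixture","holder_top","tin_ring","black_pot","turned_lid","pin_box"):
        for d in manip.tip_of(p,l)[:3]:
            w=world(p,d["position"]);print(l,round(d["conf"],2),w,pix(p,w))
E
```

```text
{'clock': 0.0, 'position': array([0.1941, 0.594 , 0.4039]), 'ee_rot': array([ 0.1572,  0.9876, -0.0007, -0.0001]), 'ft_force': array([-0.491 , -0.1725, -0.9835]), 'grip_width': 1.0005794399073713} 0.1734
scene [-0.3815 -0.6066  0.6103]
pin_top 0.47 [ 0.4806 -0.134   0.0595] [353.2662 228.8114]
spent_center 0.43 [ 0.4954 -0.2054  0.0449] [380.3286 239.8793]
panel_hole 0.84 [0.7283 0.353  0.038 ] [270.1623 166.1092]
panel_hole 0.76 [0.4898 0.1823 0.0416] [262.0248 201.2777]
fixture 0.86 [0.4429 0.2251 0.0015] [240.9999 215.1783]
fixture 0.73 [0.6979 0.406  0.0029] [253.6193 174.3802]
holder_top 0.77 [ 0.4869 -0.1693  0.037 ] [365.9089 239.6016]
holder_top 0.59 [ 0.5374 -0.3848  0.0028] [452.3894 270.1334]
tin_ring 0.96 [ 0.4026 -0.006   0.0033] [294.9155 244.8471]
black_pot 0.73 [0.4967 0.0003 0.0029] [313.6138 230.0304]
turned_lid 0.93 [ 0.5366 -0.3853  0.0028] [452.4854 270.3469]
pin_box 0.64 [0.5283 0.4038 0.0008] [219.3948 190.6605]
top [0.3097 0.0271 1.1482]
rivet_center 0.73 [ 0.4031 -0.0079 -0.0005] [323.0646 253.5659]
rivet_center 0.59 [ 0.4815 -0.1375  0.046 ] [367.08   217.1883]
rivet_center 0.29 [ 0.4897 -0.0041  0.0002] [317.7315 223.0219]
pin_top 0.42 [ 0.4818 -0.1364  0.0592] [367.2591 216.2685]
spent_center 0.58 [ 0.4882 -0.208   0.0473] [392.2854 211.4054]
panel_hole 0.76 [0.7341 0.3524 0.0424] [182.5498 151.6168]
panel_hole 0.65 [0.4857 0.1811 0.0403] [250.0848 230.6038]
fixture 0.9 [ 0.6974  0.406  -0.0002] [169.6805 170.4851]
fixture 0.8 [0.442  0.2231 0.0018] [238.6949 249.8782]
holder_top 0.7 [ 0.4834 -0.1739  0.0334] [379.457 215.607]
tin_ring 0.44 [ 0.4019 -0.0096  0.0018] [323.7306 253.8652]
black_pot 0.98 [ 0.4907 -0.0085  0.0018] [319.2313 222.4099]
turned_lid 0.74 [ 0.5389 -0.3863  0.0048] [447.1276 189.1962]
pin_box 0.62 [ 0.5208  0.4006 -0.0001] [174.5053 229.7245]
```

View pics/scene0.png

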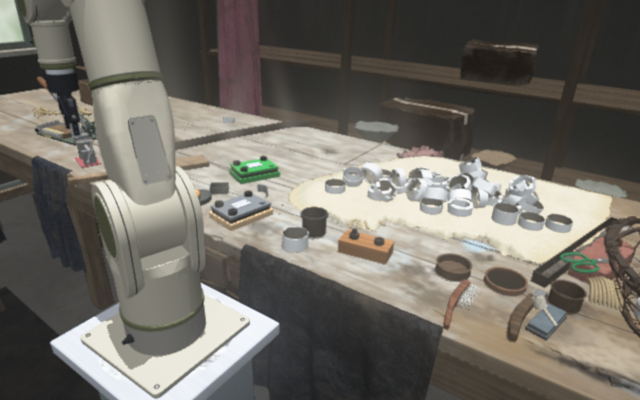

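View pics/top0.png

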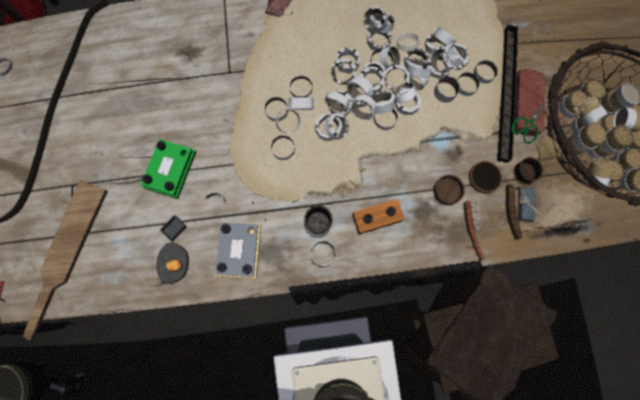

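The picture shows these candidates:
- **Rivets:** the holder (orange) at scene (366,245) carries rivets at (353,235), which looks taller, and (380,240), which looks flat.
- **Boxes:** the grey gauge box is at top (238,250), with its empty hole at about (251,231). The green look-alike at (168,168) stays untouched.

Next, a close crop to check the choice.

```bash
python3 - <<'E'
from h import *
a=manip.camera("scene");b=manip.camera("top")
f=lambda im,x,y,w,h,s:cv2.resize(im[y:y+h,x:x+w],(w*s,h*s),interpolation=cv2.INTER_CUBIC)[:,:,::-1]
A=f(a["color"],330,220,75,50,5);A2=f(a["color"],200,180,75,50,5)
B=f(b["color"],342,190,75,58,5);B2=f(b["color"],205,220,75,58,5)
cv2.imwrite("pics/crop.png",np.vstack([np.hstack([A,A2]),np.hstack([B,B2])]))
E
```

```text
(no output)
```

View pics/crop.png

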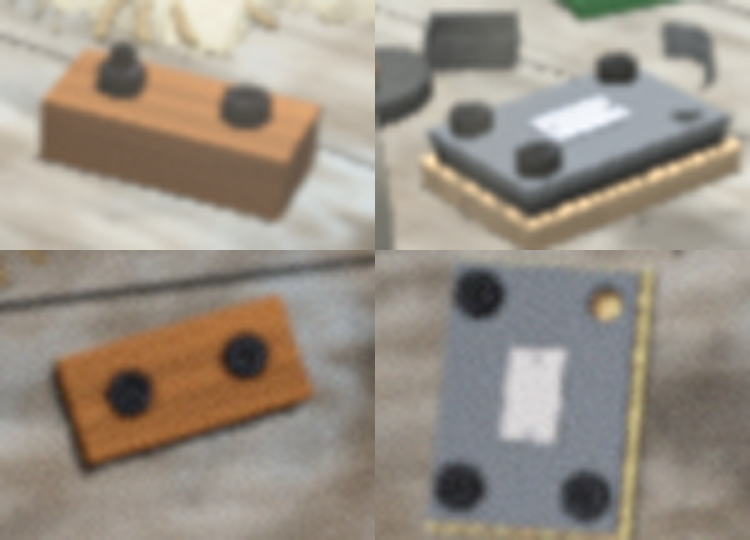

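The crop shows the good rivet, with its pin up, on the left of the holder: scene (354,236), top (368,218). The spent one is at top (391,211). The empty hole is at top (251,231), scene (262,203).

```bash
cat >> h.py <<'E'
def tri(obs):
    A=np.zeros((3,3));b=np.zeros(3)
    for p,u,v in obs:
        o=np.array(p["cam_to_world"])[:3,3];d=ray(p,u,v,0)-o;d/=np.linalg.norm(d);M=np.eye(3)-np.outer(d,d);A+=M;b+=M@o
    return np.linalg.solve(A,b)
def rel(target_tcp,yaw):  # yaw of tool y in world; tool down
    o=manip.get_obs();Rm=R.from_quat(o["ee_rot"])
    ty=np.array([np.cos(yaw),np.sin(yaw),0]);tz=np.array([0,0,-1.]);Rt=R.from_matrix(np.c_[np.cross(ty,tz),ty,tz])
    return (Rm.inv()*Rt).as_rotvec(), Rm.inv().apply(np.array(target_tcp)-o["position"])
E
python3 - <<'E'
from h import *
np.set_printoptions(precision=4,suppress=True)
a=manip.camera("scene");b=manip.camera("top")
print("rivet top",ray(b,368,218.6,.048),"scene",ray(a,354.2,235.6,.042), tri([(a,354.2,235.6),(b,368,218.6)]))
print("spent",ray(b,391,211.2,.048),ray(a,379.2,241,.042))
print("hole",ray(b,251.2,231,.038),ray(a,262.4,203,.038))
S=[ray(b,*u,.05) for u in((225.6,228.8),(222,267.4),(247.2,269))]
print("set",S,"hole pred",S[0]+S[2]-S[1])
for p,ls in((a,["rivet_center","spent_center","rivet"]),(b,["spent_center","rivet_center","fixture"])):
  for l in ls:
    for d in manip.silhouettes(p,l)[:3]:
        ys,xs=np.nonzero(d["pixels"]);print(l,d["conf"],len(xs),xs.mean(),ys.mean())
print(rel([.45,.2,.4],.3),rel([.482,-.137,.3],.3))
E
```

```text
rivet top [ 0.477  -0.1391  0.048 ] scene [ 0.4788 -0.139   0.042 ] [ 0.4777 -0.1398  0.0428]
spent [ 0.4891 -0.2045  0.048 ] [ 0.4933 -0.2036  0.042 ]
hole [0.4846 0.1785 0.038 ] [0.4872 0.1787 0.038 ]
set [array([0.4972, 0.245 , 0.05  ]), array([0.3957, 0.2633, 0.05  ]), array([0.3835, 0.1971, 0.05  ])] hole pred [0.485  0.1789 0.05  ]
rivet_center 0.38 75 354.56 233.97333333333333
spent_center 0.48 71 379.2676056338028 240.8450704225352
rivet 0.39 78 354.02564102564105 234.16666666666666
spent_center 0.46 69 390.05797101449275 210.95652173913044
rivet_center 0.44 1979 236.47953511874684 249.21677614957048
fixture 0.76 2016 167.94246031746033 168.6220238095238
fixture 0.68 2209 238.0389316432775 249.96197374377547
(array([ 0.0001, -0.0001,  0.955 ]), array([-0.3656, -0.2952,  0.0047])) (array([ 0.0001, -0.0001,  0.955 ]), array([-0.5007, -0.6056,  0.1046]))
```

Emit:
{"name": "move_arm", "arguments": {"plan": [0,0,0.19,-0.055,-0.044,0,0.05,0,0,0.38,-0.11,-0.088,0,0.05,0,0,0.57,-0.165,-0.132,0,0.05,0,0,0.76,-0.22,-0.176,0,0.05,0,0,0.95,-0.275,-0.22,0,0.05,0,0,1.055,-0.325,-0.265,0,0.05,0,0,1.055,-0.366,-0.3,0,0.05,0,0,1.055,-0.39,-0.36,0.02,0.05,0,0,1.055,-0.415,-0.41,0.04,0.05,0,0,1.055,-0.44,-0.46,0.06,0.05,0,0,1.055,-0.465,-0.515,0.08,0.05,0,0,1.055,-0.48,-0.56,0.1,0.05]}}

```text
clock: 3.1
position: [0.4755, -0.07, 0.3121]
ee_rot: [0.633, 0.774, 0.001, 0.001]
ft_force: [-0.2, 0.4, -0.2]
grip_width: 0.585
grasp_force: 0.0
```

```bash
python3 - <<'E'
from h import *
np.set_printoptions(precision=4,suppress=True)
o=manip.get_obs();print(o["clock"],o["position"],o["grip_width"],rel([.478,-.139,.25],.2),R.from_quat(o["ee_rot"]).as_matrix())
E
```

```text
3.1 [ 0.4755 -0.07    0.3121] 0.584945174027259 (array([ 0.0018, -0.0001,  0.0002]), array([-0.0681, -0.0114,  0.062 ])) [[-0.1989  0.98    0.0018]
 [ 0.98    0.1989  0.0004]
 [ 0.0001  0.0018 -1.    ]]
```

Emit:
{"name": "move_arm", "arguments": {"plan": [0,0,0,-0.05,-0.008,0.03,0.05,0,0,0,-0.068,-0.011,0.055,0.05,0,0,0,-0.068,-0.011,0.062,0.05,0,0,0,-0.068,-0.011,0.062,0.05]}}

```text
clock: 3.6
position: [0.4784, -0.1359, 0.2503]
ee_rot: [0.633, 0.774, 0.0, -0.0]
ft_force: [0.0, 0.9, 0.9]
grip_width: 0.587
grasp_force: 0.0
```

```bash
python3 - <<'E'
from h import *
np.set_printoptions(precision=4,suppress=True)
o=manip.get_obs();print(o["clock"],o["position"],o["ft_force"])
a=manip.camera("scene");save(a,"s1.png",(290,170,420,270),6)
print(rel([.478,-.139,.212],.2), pix(a,o["position"]+[0,0,-.1734]))
E
```

```text
3.6 [ 0.4784 -0.1359  0.2503] [0.0064 0.8583 0.8843]
(array([ 0.0008, -0.0004,  0.0016]), array([-0.003 , -0.0013,  0.0388])) [353.8423 223.4098]
```

View pics/s1.png

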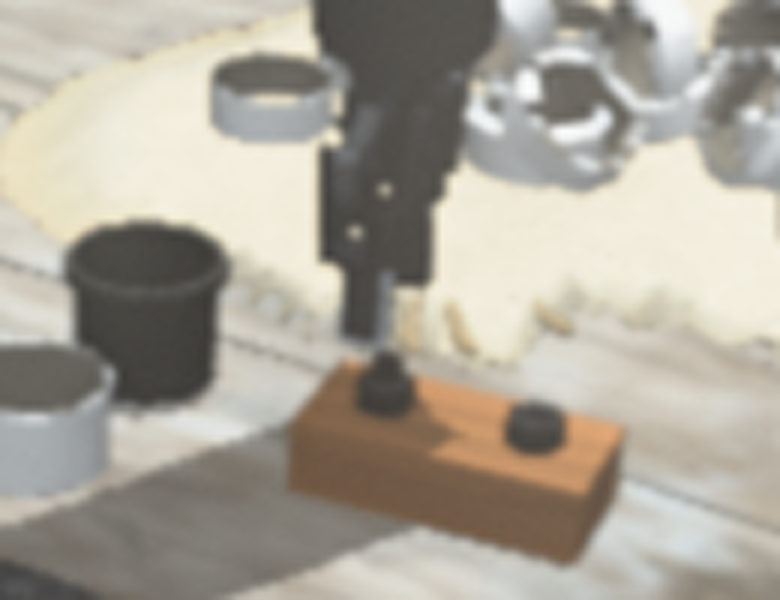

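The open fingers straddle the good rivet, which shows at crop (385,390), i.e. scene (354,235). Descending.

Emit:
{"name": "move_arm", "arguments": {"plan": [0,0,0,-0.001,0,0.015,0.05,0,0,0,-0.002,0,0.028,0.05,0,0,0,-0.002,0,0.036,0.05,0,0,0,-0.002,0,0.036,0.05]}}

```text
clock: 4.15
position: [0.4783, -0.1388, 0.2134]
ee_rot: [0.633, 0.774, -0.001, -0.001]
ft_force: [-0.0, -0.7, 0.1]
grip_width: 0.588
grasp_force: 0.0
```

Emit:
{"name": "move_arm", "arguments": {"plan": [0,0,0,0,0,0,0.035,0,0,0,0,0,0,0.028,0,0,0,0,0,0,0.02,0,0,0,0,0,0,0.02], "squeeze": 40}}

```text
clock: 4.65
position: [0.4787, -0.139, 0.2147]
ee_rot: [0.633, 0.774, 0.0, 0.0]
ft_force: [-1.4, 1.0, 6.4]
grip_width: 0.261
grasp_force: 39.0
```

```bash
python3 - <<'E'
from h import *
o=manip.get_obs();print(o["clock"],o["position"],o["ft_force"],o["torque"],o["grip_width"]*85.4,o["grasp_force"])
a=manip.camera("scene");save(a,"s2.png",(310,190,410,265),8)
E
```

```text
4.65 [ 0.47871678 -0.13896706  0.21465562] [-1.35559511  0.98223963  6.42480217] [0.01156728 0.36640402 0.00560693] 22.315688200451305 38.989264369010925
```

View pics/s2.png

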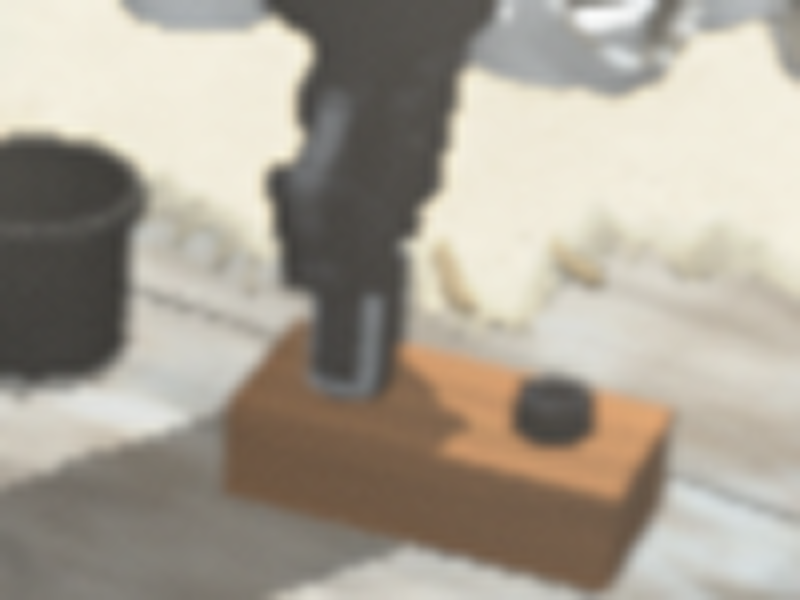

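The closed fingers hide the good rivet at crop (345,370). The spent one at (555,410) is undisturbed. The opening reads 22 mm against a 26 mm collar, so I'll lift and look.

Emit:
{"name": "move_arm", "arguments": {"plan": [0,0,0,0,0,-0.005,0.02,0,0,0,0,0,-0.03,0.02,0,0,0,0,0,-0.06,0.02,0,0,0,0,0,-0.08,0.02,0,0,0,0,0,-0.08,0.02]}}

```text
clock: 5.32
position: [0.479, -0.139, 0.2954]
ee_rot: [0.633, 0.774, 0.001, 0.001]
ft_force: [-1.1, -0.3, -0.4]
grip_width: 0.262
grasp_force: 39.3
```

```bash
python3 - <<'E'
from h import *
o=manip.get_obs();print(o["clock"],o["position"],o["ft_force"],o["torque"],o["grip_width"]*85.4,o["grasp_force"])
a=manip.camera("scene");b=manip.camera("top")
f=lambda im,x,y,w,h,s:cv2.resize(im[y:y+h,x:x+w],(w*s,h*s),interpolation=cv2.INTER_CUBIC)[:,:,::-1]
cv2.imwrite("pics/s3.png",np.hstack([f(a["color"],315,175,75,95,6),f(b["color"],350,180,50,95,6)]))
for l in("pin_top","rivet_center"):
  for d in manip.tip_of(a,l)[:3]: print(l,d["conf"],world(a,d["position"]),pix(a,world(a,d["position"])))
E
```

```text
5.325 [ 0.47897029 -0.13901455  0.29543966] [-1.12928223 -0.33870039 -0.40293598] [0.04272948 0.00594095 0.02649854] 22.36764206336153 39.254493713378906
rivet_center 0.43 [ 0.48429442 -0.13666655  0.12416824] [356.37579339 205.96253485]
```

View pics/s3.png

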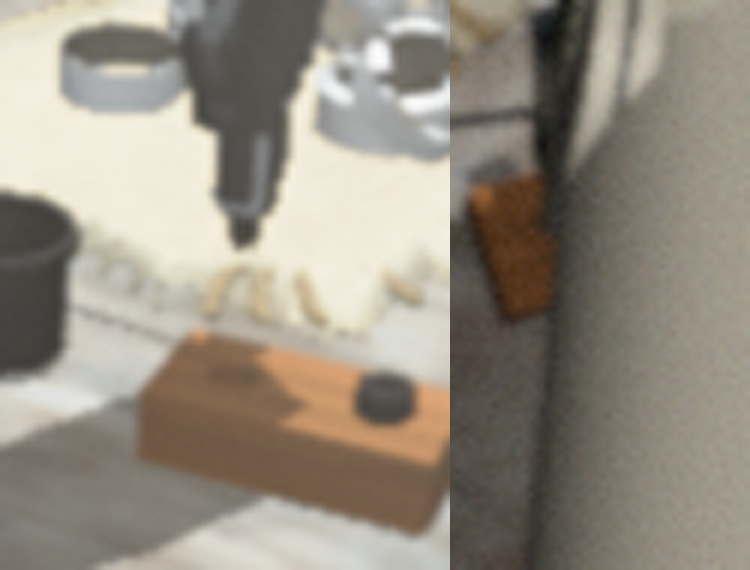

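The lifted rivet hangs upright in the grip, with its legs below the fingertips at scene (355,213). The well is empty and the spent rivet is still at (379,241). Moving to hover over the hole.

Emit:
{"name": "move_arm", "arguments": {"plan": [0,0,0,0.05,0.011,0,0.02,0,0,0,0.1,0.022,0,0.02,0,0,0,0.15,0.034,0,0.02,0,0,0,0.2,0.045,0,0.02,0,0,0,0.25,0.056,0,0.02,0,0,0,0.29,0.065,0,0.02,0,0,0,0.31,0.07,0.01,0.02,0,0,0,0.31,0.07,0.03,0.02,0,0,0,0.31,0.07,0.044,0.02,0,0,0,0.31,0.07,0.044,0.02,0,0,0,0.31,0.07,0.044,0.02]}}

```text
clock: 6.9
position: [0.4859, 0.1783, 0.2505]
ee_rot: [0.633, 0.774, 0.0, 0.0]
ft_force: [-0.2, 0.2, -0.7]
grip_width: 0.262
grasp_force: 39.3
```

```bash
python3 - <<'E'
from h import *
np.set_printoptions(precision=4,suppress=True)
o=manip.get_obs();print(o["clock"],o["position"],o["ft_force"],R.from_quat(o["ee_rot"]).as_matrix()[2])
a=manip.camera("scene");b=manip.camera("top")
f=lambda im,x,y,w,h,s:cv2.resize(im[y:y+h,x:x+w],(w*s,h*s),interpolation=cv2.INTER_CUBIC)[:,:,::-1]
cv2.imwrite("pics/s4.png",np.hstack([f(a["color"],222,165,64,60,8),f(b["color"],225,205,36,60,8)]))
t=o["position"]
for z in(.1787,.1887,.1987): print(pix(a,t-[0,0,z]),pix(b,t-[0,0,z]))
for h in([.486,.179,.038],): print(pix(a,h),pix(b,h))
E
```

```text
6.9 [0.4859 0.1783 0.2505] [-0.215   0.1644 -0.7051] [ 0.      0.0004 -1.    ]
[261.7975 192.7549] [249.3066 228.7393]
[261.9198 195.8676] [249.8887 229.2812]
[262.0414 198.959 ] [250.4607 229.8136]
[262.053  203.1121] [250.9753 230.525 ]
```

View pics/s4.png

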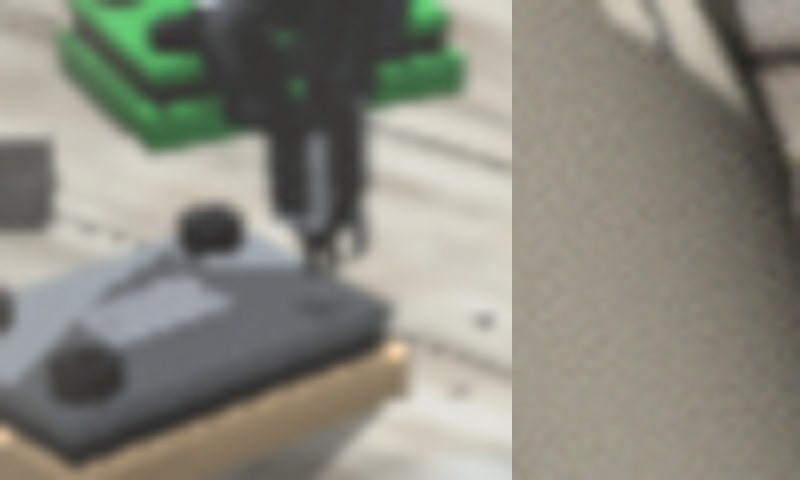

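The rivet's legs at scene (262,196) hang directly over the hole at (262,203), as projected. Lowering 22 mm: if it misses, the foam resistance will show.

Emit:
{"name": "move_arm", "arguments": {"plan": [0,0,0,0,0,0.005,0.02,0,0,0,0,0,0.01,0.02,0,0,0,0,0,0.013,0.02,0,0,0,0,0,0.016,0.02,0,0,0,0,0,0.019,0.02,0,0,0,0,0,0.022,0.02,0,0,0,0,0,0.022,0.02]}}

```text
clock: 7.88
position: [0.4856, 0.1788, 0.228]
ee_rot: [0.633, 0.774, -0.0, -0.0]
ft_force: [-0.2, 0.3, 0.3]
grip_width: 0.263
grasp_force: 39.3
```

The force is almost zero with the tip 9 mm below the panel top, so it's in the hole. Continuing.

Emit:
{"name": "move_arm", "arguments": {"plan": [0,0,0,0,0,0.003,0.02,0,0,0,0,0,0.006,0.02,0,0,0,0,0,0.008,0.02,0,0,0,0,0,0.01,0.02,0,0,0,0,0,0.012,0.02,0,0,0,0,0,0.012,0.02]}}

```text
clock: 8.62
position: [0.4859, 0.179, 0.2164]
ee_rot: [0.633, 0.774, 0.0, 0.0]
ft_force: [2.5, 0.6, 2.5]
grip_width: 0.261
grasp_force: 39.5
```

Emit:
{"name": "move_arm", "arguments": {"plan": [0,0,0,0,0.0006,0.001,0.02,0,0,0,0,0.001,0.002,0.02,0,0,0,0,0.001,0.003,0.02,0,0,0,0,0.001,0.004,0.02,0,0,0,0,0.001,0.004,0.02]}}

```text
clock: 9.25
position: [0.4866, 0.1791, 0.2122]
ee_rot: [0.633, 0.774, 0.0, -0.0]
ft_force: [1.8, 1.0, 2.2]
grip_width: 0.264
grasp_force: 39.5
```

Emit:
{"name": "move_arm", "arguments": {"plan": [0,0,0,0.0003,0.0006,0.001,0.02,0,0,0,0.0003,0.0006,0.002,0.02,0,0,0,0.0003,0.0006,0.003,0.02,0,0,0,0.0003,0.0006,0.003,0.02]}}

```text
clock: 9.75
position: [0.4869, 0.1793, 0.2089]
ee_rot: [0.633, 0.774, -0.0, -0.0]
ft_force: [-1.3, -2.1, 4.3]
grip_width: 0.259
grasp_force: 39.7
```

Emit:
{"name": "move_arm", "arguments": {"plan": [0,0,0,0,0,0.001,0.02,0,0,0,0,0,0.002,0.02,0,0,0,0,0,0.002,0.02]}}

```text
clock: 10.12
position: [0.4869, 0.1793, 0.207]
ee_rot: [0.633, 0.774, -0.0, -0.0]
ft_force: [-2.4, -2.0, 5.6]
grip_width: 0.262
grasp_force: 39.8
```

Emit:
{"name": "move_arm", "arguments": {"plan": [0,0,0,0,-0.0004,0.0007,0.02,0,0,0,-0.0003,-0.0005,0.0014,0.02,0,0,0,-0.0003,-0.0005,0.0014,0.02]}}

```text
clock: 10.5
position: [0.4868, 0.1791, 0.2066]
ee_rot: [0.633, 0.774, 0.0, -0.0]
ft_force: [-4.8, -2.6, 15.5]
grip_width: 0.26
grasp_force: 40.9
```

The panel now bears firmly at 15 N, so the collar is seated. Easing off slightly, then opening and rising clear.

Emit:
{"name": "move_arm", "arguments": {"plan": [0,0,0,0,0,-0.0008,0.02,0,0,0,0,0,-0.0008,0.03,0,0,0,0,0,-0.0008,0.045,0,0,0,0,0,-0.0008,0.05,0,0,0,0,0,-0.0008,0.05,0,0,0,0,0,-0.01,0.05,0,0,0,0,0,-0.03,0.05,0,0,0,0,0,-0.06,0.05,0,0,0,0,0,-0.08,0.05,0,0,0,0,0,-0.08,0.0]}}

```text
clock: 11.75
position: [0.4871, 0.1791, 0.2874]
ee_rot: [0.633, 0.774, 0.001, 0.0]
ft_force: [-0.1, -0.7, 0.4]
grip_width: 0.389
grasp_force: 0.0
```

```bash
python3 - <<'E'
from h import *
np.set_printoptions(precision=4,suppress=True)
o=manip.get_obs();print(o["clock"],o["position"],o["ft_force"],o["grip_width"])
a=manip.camera("scene")
save(a,"s5.png",(210,165,290,225),8)
for l in("pin_top","rivet_center","panel_hole"):
  for d in manip.tip_of(a,l)[:3]: print(l,d["conf"],world(a,d["position"]),pix(a,world(a,d["position"])))
print(pix(a,[.4865,.179,.061]),pix(a,[.4865,.179,.044]))
E
```

```text
11.75 [0.4871 0.1791 0.2874] [-0.093  -0.6582  0.4451] 0.38899595542319265
pin_top 0.36 [0.4888 0.1848 0.0616] [260.9149 195.0159]
rivet_center 0.5 [0.4864 0.1854 0.0452] [260.4083 200.2874]
panel_hole 0.92 [0.4861 0.1813 0.042 ] [261.4222 201.6794]
panel_hole 0.53 [0.7344 0.352  0.0358] [271.5127 166.2591]
[261.887  195.9809] [262.0933 201.2184]
```

View pics/s5.png

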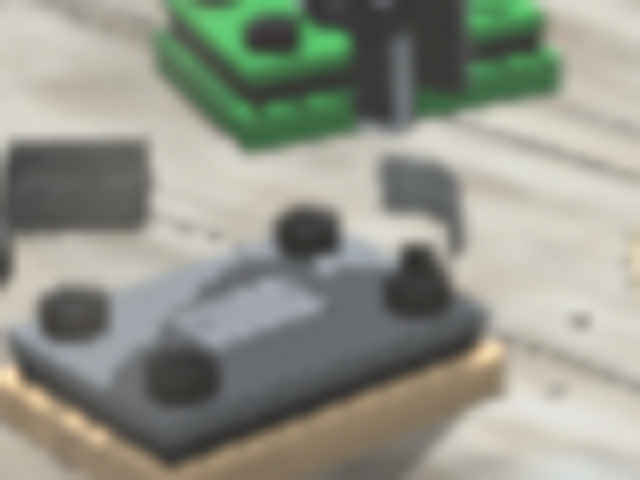

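The rivet sits upright in the hole with its pin up at scene (262.5,197), and the gripper is clear above. Now I'll shut the fingers and approach the pin.

Emit:
{"name": "move_arm", "arguments": {"plan": [0,0,0,0,0,0.01,0,0,0,0,0,0,0.02,0,0,0,0,0,0,0.03,0,0,0,0,0,0,0.04,0,0,0,0,0,0,0.042,0]}}

```text
clock: 12.58
position: [0.4864, 0.1789, 0.2428]
ee_rot: [0.633, 0.774, -0.001, -0.0]
ft_force: [-0.4, -0.2, -0.0]
grip_width: 0.002
grasp_force: 0.0
```

Emit:
{"name": "move_arm", "arguments": {"plan": [0,0,0,0,0,0.002,0,0,0,0,0,0,0.004,0,0,0,0,0,0,0.006,0,0,0,0,0,0,0.008,0,0,0,0,0,0,0.01,0,0,0,0,0,0,0.01,0]}}

```text
clock: 13.32
position: [0.4866, 0.1791, 0.2337]
ee_rot: [0.633, 0.774, 0.0, -0.0]
ft_force: [-0.9, 0.5, 0.5]
grip_width: -0.004
grasp_force: 0.2
```

Emit:
{"name": "move_arm", "arguments": {"plan": [0,0,0,0,0,0.0015,0,0,0,0,0,0,0.003,0,0,0,0,0,0,0.0045,0,0,0,0,0,0,0.006,0,0,0,0,0,0,0.006,0]}}

```text
clock: 13.95
position: [0.4867, 0.1791, 0.2278]
ee_rot: [0.633, 0.774, 0.0, -0.0]
ft_force: [0.1, -0.3, 3.8]
grip_width: 0.0
grasp_force: 2.0
```

Emit:
{"name": "move_arm", "arguments": {"plan": [0,0,0,0,0,0.001,0,0,0,0,0,0,0.002,0,0,0,0,0,0,0.003,0,0,0,0,0,0,0.004,0,0,0,0,0,0,0.005,0,0,0,0,0,0,0.006,0,0,0,0,0,0,0.006,0]}}

```text
clock: 14.82
position: [0.4867, 0.1791, 0.2219]
ee_rot: [0.633, 0.774, 0.0, -0.0]
ft_force: [-1.7, 0.3, 5.9]
grip_width: 0.0
grasp_force: 2.9
```

Emit:
{"name": "move_arm", "arguments": {"plan": [0,0,0,0,0,0.001,0,0,0,0,0,0,0.002,0,0,0,0,0,0,0.003,0,0,0,0,0,0,0.004,0,0,0,0,0,0,0.005,0,0,0,0,0,0,0.006,0,0,0,0,0,0,0.006,0]}}

```text
clock: 15.7
position: [0.4867, 0.1791, 0.2158]
ee_rot: [0.633, 0.774, 0.0, -0.0]
ft_force: [-1.3, 0.0, 5.3]
grip_width: -0.0
grasp_force: 2.9
```

The pin is sliding at about 6 N. Smaller steps now, towards the dead stop.

Emit:
{"name": "move_arm", "arguments": {"plan": [0,0,0,0,0,0.0007,0,0,0,0,0,0,0.0014,0,0,0,0,0,0,0.002,0,0,0,0,0,0,0.0025,0,0,0,0,0,0,0.0025,0]}}

```text
clock: 16.32
position: [0.4868, 0.1791, 0.2136]
ee_rot: [0.633, 0.774, 0.0, -0.0]
ft_force: [-3.0, -1.8, 9.5]
grip_width: 0.001
grasp_force: 4.8
```

Emit:
{"name": "move_arm", "arguments": {"plan": [0,0,0,0,0,0.0005,0,0,0,0,0,0,0.0005,0]}}

```text
clock: 16.58
position: [0.4868, 0.179, 0.2135]
ee_rot: [0.633, 0.774, 0.0, -0.0]
ft_force: [-5.2, -2.5, 15.7]
grip_width: 0.001
grasp_force: 7.8
```

Dead stop: the force rises with no travel, at the height predicted for flush. Retracting and checking.

Emit:
{"name": "move_arm", "arguments": {"plan": [0,0,0,0,0,-0.005,0,0,0,0,0,0,-0.015,0,0,0,0,0,0,-0.04,0,0,0,0,0,0,-0.08,0,0,0,0,0,0,-0.12,0,0,0,0,0,0,-0.12,0]}}

```text
clock: 17.32
position: [0.4874, 0.1792, 0.3358]
ee_rot: [0.633, 0.774, 0.003, 0.001]
ft_force: [-1.3, -0.5, -0.8]
grip_width: 0.001
grasp_force: 0.0
```

```bash
python3 - <<'E'
from h import *
o=manip.get_obs();print(o["clock"],o["position"],o["ft_force"])
a=manip.camera("scene")
save(a,"s6.png",(210,165,290,225),8)
E
```

```text
17.325 [0.48744276 0.17918623 0.3358298 ] [-1.311285   -0.49114421 -0.84346082]
```

View pics/s6.png

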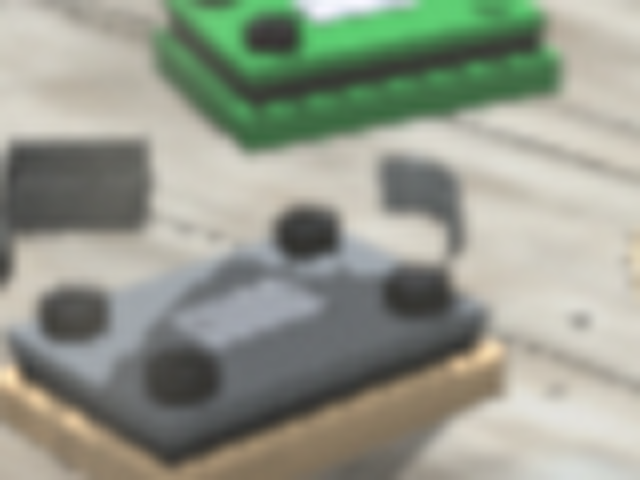

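The rivet at scene (262,201) now looks the same as the set ones: pin flush, collar on the panel, gripper clear.

```bash
python3 -c "
from workcell import manip
print(manip.hand_in())"
```

```text
the job is handed in; nothing more can be done
None
```

The good rivet is seated in the empty panel hole with its pin pressed to its stop, flush in the last picture; peak measured force was about 16 N, and I handed the job in at about 17 s (no verdict was returned).

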